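Stamp a biscuit: slide the carrier home and hold the stamp at its third click

TASK

Slide the white carrier with its biscuit along the guide channel, under the stamp head, until it is fully home against the column; then press the stamp's spring-return knob down past its first two clicks to the third and hold it there, with the stamp foot bearing on the biscuit. Do not press on beyond the third click (it would crack the biscuit), keep the biscuit in its seat and leave the other things on the table alone. The job ends holding: finish while still pushing the knob down at the third click, do not let it spring back.

Things in the scene. Friction and masses are not known exactly. Their poses are not given: they have to be found in the camera images.
- station: Hand stamping station, fixed; its place and yaw (within 0.3 rad) vary. Origin on the table under the vertical stamp axis. Dark steel base plate 120 mm (x) by 460 mm (y from -340 to +120), 8 mm thick. A guide channel runs along its y: two steel rails 12 mm wide, inner faces at x = +-41.5 mm, tops 22 mm above the table, from y = -340 (open end) to +45 mm.
- stamp_axis (a point): Point on the stamp axis at the channel floor, 8 mm above the table; axes as the station's. Directly above it are the stamp's foot, rod and knob.
- stop (a point): Middle of the foot of the grey column's face, 45 mm along the station's +y from the stamp axis, 8 mm above the table: the carrier's stop. The column is 80 mm (x) by 45 mm (y), 150 mm tall.
- head (a point): Centre of the underside of the grey head that overhangs the channel from the column, 105 mm above the table. The head is 64 mm wide (x), reaches from the column out to 33 mm on the -y side of the stamp axis, and its top is 150 mm above the table.
- carrier: White plastic carrier loose in the channel, about 0.35 kg. Origin at its underside below the biscuit seat's centre; axes parallel to the station's. Plate 80 mm (x) by 186 mm (y from -143 to +43), 8 mm thick. It slides along the station's +y and starts about 105 to 180 mm short of home. Home, its front edge meets the column, its seat then within about 3 mm of the stamp axis.
- seat (a point): Centre of the round biscuit seat, on top of the carrier's plate, 16 mm above the table. Seat rim: inner radius 31 mm, 5 mm high.
- post_top (a point): Centre of the top of the carrier's upright round steel handle post, 18 mm in diameter, at y = -125 mm of the carrier, top 66 mm above the table and 50 mm above the plate; flange at its foot 28 mm across, 3 mm thick.
- biscuit: Dark brown round biscuit, 58 mm in diameter, 16 mm thick, about 40 g, lying loose in the carrier's seat; origin at the centre of its underside; its top is 32 mm above the table.
- plunger (a joint): Downward travel of the knob, m: 0 at rest (up), clicks at about 0.014, 0.028 and 0.042 (the third), hard bottom 0.056. Ribs at 0.007, 0.021, 0.035 and 0.049 between the clicks each add up to about 3 N going in, and take as much off coming out. A spring pushes up with about 6 N at rest, 10 N at the third click; the foot on the biscuit (from 0.034 on) adds about 8 N there. No click latches: let go, it returns to 0.
- knob: Black round push knob on top of the stamp's rod, 46 mm in diameter, 22 mm tall, with a flat top. It moves straight down only. Body origin is not on the knob but on the stamp axis, at table height when at rest; it sinks with the knob. Use knob_top.
- knob_top (a point): Centre of the knob's flat top: 230 mm above the table at rest, 188 mm at the third click.
- foot: Steel stamp foot on the rod's lower end, under the head: a disc 44 mm in diameter, 10 mm thick, underside 66 mm above the table at rest. It is sprung: it meets the biscuit at 34 mm of travel, then gives, about 0.75 N per mm. Body origin on the stamp axis, 66 mm below the disc's underside.
- biscuit_stack: Bystander: stack of seven thin biscuits, 58 mm in diameter, 63 mm tall, origin under its centre. Leave alone.
- bowl: Bystander: steel bowl, 120 mm across, 50 mm tall, origin under its centre. Leave alone.
- tub: Bystander: white closed tub, 70 mm in diameter, 75 mm tall, origin under its centre. Leave alone.
- palette_knife: Bystander: spatula lying on the table on the far side of the station, beyond the column. Leave alone.
Mind the look-alikes: they are no part of the job. What is meant by the carrier is not orange, and is the smaller of those in its own colour.

How it is judged:
By the outcome, as a careful person would: the job done as asked, in the order asked, and still so for the second after the job is handed in, while the arm keeps its last pose, push and grip.
It also fails if it takes over 51 s, if anything falls off the work surface, if the arm or the gripper's body presses on something with over 40 N, if the wrist force passes 120 N, or if a joint passes its speed limit or range.

ROBOT

A 7-joint arm with a two-finger parallel gripper is mounted at the origin on the work surface. World frame = base frame: x ahead of the robot, y to its left, z up, the work surface at z = 0. Lengths are in m, angles in rad, forces in N, time in s.
With the tool pointing down it reaches from about 0.425 to 0.95 m from the base axis. Payload 4.7 kg.
Tool frame: the origin (TCP) lies between the finger pads; the fingertips stand 25 mm ahead of it and the grasp point (between the pads) lies 6 mm ahead of it; x points along the fingers, z is the direction in which the jaws open and shut, and the axes are right-handed (so a half turn about x gives the same grasp; the last joint's range is limited). The gripper opens to 85 mm and grips with 20 to 120 N. Pads are 22 mm wide; open, the fingers measure 114 mm over their backs; the gripper's body (76 mm by 85 mm) begins 54 mm behind the grasp point. The pads swing forward as they close: fully open they stand 13 mm farther back than shut.
Start: joints at [1.077, 0.469, -0.049, 1.532, 0.024, 1.141, -0.082], TCP at [0.303, -0.603, 0.219] pointing down, gripper open.
Joint ranges: [-2.59, 2.59], [-0.33, 1.99], [-1.39, 1.29], [0.1, 2.45], [-1.04, 4.18], [0.21, 1.99], [-2.66, 2.66]. Speed limits (rad/s): [2.57, 2.57, 3.14, 3.14, 3.14, 3.14, 3.14].

INTERFACE

Orientations are given as a 3x3 rotation matrix whose columns are the frame's x, y, z axes.
In Python, from rig import * gives the robot as it stands. Calls block until the motion is done:
- movep(position, orientation): joint-space move of the TCP to a pose.
- move_l(position, attitude=None, feed=0.15, until_force=None): straight line of the TCP; attitude=None keeps the orientation; feed is the mean speed in m/s. With until_force (N) it stops when the force on the tool has changed by that much, and returns True; else False.
- move_joints(angles): joint-space move.
- command_gripper(opening, newtons=None): finger opening in m; newtons is the grip in N (None keeps the last); returns when the fingers have stopped.
- sleep(seconds).
- inverse_kinematics(position, orientation): joint angles nearest the present ones, or None.
- sense(): the state.
- camera(name): name is "scene" or "top" or "wrist"; returns (picture, depth): 480x640x3 uint8, red, green, blue; 480x640 float32, m along the optical axis (not along the pixel's ray), 0 where there is no reading.
- camera_params(name): a dict with "K" (3x3 intrinsics, pixels), "position" and "rotation" of the camera in the world; the wrist camera has in their place "tool_from_camera" (4x4, takes a point from camera to tool coordinates, whose origin is the TCP and whose axes are the tool frame's). Camera axes: x right, y down, z forward; pixel columns grow to the right and rows downward; lengths in m; the calibration is good to about 2 mm. The wrist camera is an equidistant fisheye: a pixel r from the principal point sees the ray r / f radians off the axis. A picture is of the moment at which its call begins: read the wrist's pose just before it. camera_params takes no time and is no camera call.
A pose or a line that the arm cannot do raises Unreachable and nothing moves.
- finish_job(): hands the job in, once; it reports no verdict.
The state is a dict: "time_s": time; "joint_pos": joint angles; "qd": joint speeds; "joint_efforts": joint torques, N m; "position": TCP position; "tcp_rot": TCP orientation; "wrist_force": force on the tool from outside, world axes, zero at the start; "ft_torque": the same for the moment, N m; "finger_gap": finger opening in m.
Only numpy, scipy, OpenCV 4.12 (cv2) and the standard library are available. Lean on these libraries where they do the work, as an engineer would, in place of code of your own. Each camera call takes 0.05 s, during which the arm holds its last target. There are 200 camera calls.

## Working session

There is one attempt and no reset: what is moved stays moved. The work goes in short steps, each a Python script; the robot and the scene stay as the last script left them, time stands still between calls to the robot, and variables do not carry over. Pictures are saved under pics/ and viewed, about 8 in all and at most 12, crops included, and the job is handed in when it is done.

```bash
mkdir -p pics; ls
cat > h.py <<'E'
from rig import *
import numpy as np, cv2
def world(name,pts=None):
    p=camera_params(name); im,d=camera(name)
    K=np.array(p["K"]); v,u=np.mgrid[:480,:640]
    r=np.stack([(u-K[0,2])/K[0,0],(v-K[1,2])/K[1,1],np.ones_like(u,float)],-1)*d[...,None]
    return im,d,r@np.array(p["rotation"]).T+np.array(p["position"])
E
python3 - <<'E'
from h import *
for n in("scene","top"):
    im,d,W=world(n); cv2.imwrite(f"pics/{n}0.png",im[...,::-1]); np.savez(f"{n}0.npz",im=im,W=W)
    print(camera_params(n)["position"])
print(sense())
E
```

```text
pics
[ 1.3492475  -0.11133316  0.70074461]
[ 0.37218688 -0.00619116  1.49205731]
{'time_s': 0.1, 'joint_pos': array([ 1.07711363,  0.46936295, -0.04859882,  1.53359548,  0.02407806,
        1.14097939, -0.08231431]), 'qd': array([ 0.0011017 , -0.0024836 ,  0.00139671, -0.00387372,  0.00138547,
       -0.0002639 , -0.00034612]), 'joint_efforts': array([ 4.32659490e-04, -5.11515892e+01, -4.69819678e-02, -2.38391358e+01,
        1.07724316e-02,  4.32198736e-03, -2.75109437e-05]), 'position': array([ 0.30232654, -0.60289274,  0.21825602]), 'tcp_rot': array([[-8.24353192e-04,  8.93914734e-01,  4.48236287e-01],
       [ 1.55579001e-03,  4.48237043e-01, -8.93913381e-01],
       [-9.99998450e-01, -3.95388106e-05, -1.76024925e-03]]), 'wrist_force': array([0.48000777, 0.08259367, 0.08632205]), 'ft_torque': array([ 0.00854489, -0.01444931, -0.03609131]), 'finger_gap': 0.08492896846852356}
```

View pics/top0.png

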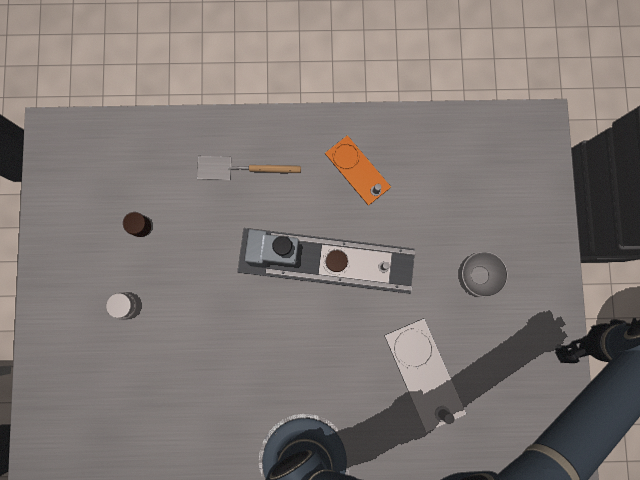

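View pics/scene0.png

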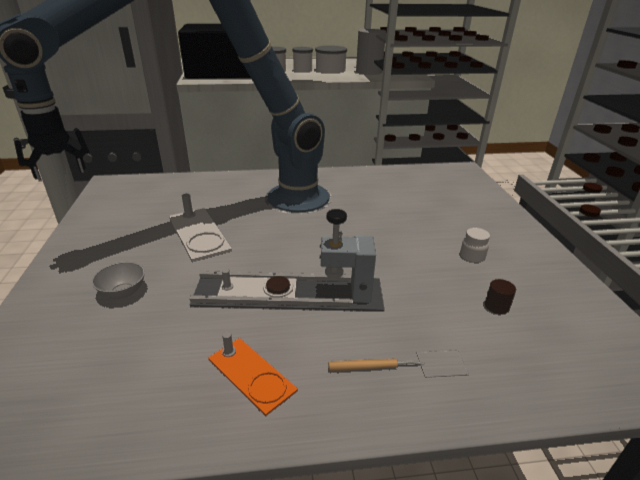

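Top view: station at about (240–413, 230–292) px with its +y to the image left. The knob is at (283,244), the biscuit at (336,261) and the post at (384,267). The orange and the larger white carriers are decoys. Next I'll measure from depth.

Run:
```python
from h import *
def fit(P):
    c,r=cv2.minEnclosingCircle((P[:,:2]*1000).astype(np.float32)); return np.round(c,1),round(r,1),np.round(np.median(P[:,2]),4),len(P)
for n in("top","scene"):
    W=np.load(f"{n}0.npz")["W"];im=np.load(f"{n}0.npz")["im"].astype(int)
    if n=="top":
        print(W[267,384],W[244,283],W[261,336],W[262,260])
        c=W[267,384]; k=W[244,283]; b=W[261,336]
    def near(p,r,z0,z1): 
        m=(np.hypot(W[...,0]-p[0],W[...,1]-p[1])<r)&(W[...,2]>z0)&(W[...,2]<z1); return W[m]
    print(n,"post",fit(near(c,.025,.06,.072)),"knob",fit(near(k,.04,.222,.238)),"bis",fit(near(b,.045,.028,.037)))
    print(" mean post",near(c,.025,.06,.072).mean(0),"knob",near(k,.04,.222,.238).mean(0),"bis",near(b,.045,.028,.037).mean(0))
    g=near(k,.15,.145,.156); print(" head/col top",cv2.minAreaRect((g[:,:2]*1000).astype(np.float32)),g[:,2].mean())
    m=near(k,.5,.004,.03); m=m[(abs(m[:,0]-k[0])<.1)]
    if n=="top":
        # base plate + rails outline
        M=np.zeros((480,640),np.uint8); ok=(W[...,2]>.005)&(W[...,2]<.17); M[ok]=1
        nl,L=cv2.connectedComponents(M); l=L[285,330] or L[261,336]; P=W[L==l]
        P=P[P[:,2]<.026]; print(" outline",cv2.minAreaRect((P[:,:2]*1000).astype(np.float32)))
```

```text
[ 0.48352332 -0.21301017  0.06058554] [0.52718097 0.03790588 0.22678523] [ 0.50400369 -0.09270245  0.03006464] [0.49479964 0.09653314 0.14461153]
top post (array([ 488.3, -217. ]), 8.7, np.float64(0.0639), 36) knob (array([525.1,  41. ]), 22.6, np.float64(0.229), 308) bis (array([496.3, -92.6]), 37.0, np.float64(0.0318), 307)
 mean post [ 0.48813561 -0.21679641  0.06407602] knob [0.52456372 0.04105409 0.22890478] bis [ 0.50512255 -0.09398511  0.03192208]
 head/col top ((528.8026123046875, 69.15772247314453), (122.59611511230469, 80.28456115722656), 81.79690551757812) 0.14955163316127656
 outline ((510.64068603515625, -67.43328857421875), (463.2427062988281, 133.1266326904297), 80.90225219726562)
scene post (array([ 490.3, -217.7]), 9.0, np.float64(0.064), 34) knob (array([527.2,  40.8]), 23.3, np.float64(0.2285), 205) bis (array([507.2, -93.3]), 30.0, np.float64(0.0306), 282)
 mean post [ 0.49099117 -0.21737095  0.06375776] knob [0.53072472 0.03949137 0.227826  ] bis [ 0.50843591 -0.09412155  0.03059043]
 head/col top ((532.243408203125, 68.4627456665039), (121.89627075195312, 81.25090789794922), 82.0840835571289) 0.1487382231915391
```

```bash
cat >> h.py <<'E'
ys=np.array([.1415,.9899,0]); xs=np.array([.9899,-.1415,0])
AX=np.array([.5262,.0409,0]); POST=np.array([.4895,-.2172,0]); Z=np.array([0,0,1.])
def R(z): x=-Z; return np.stack([x,np.cross(z,x),z],1)
def st():
    s=sense(); return round(s["time_s"],2),np.round(s["position"],4),np.round(s["wrist_force"],1),round(s["finger_gap"],4)
E
python3 - <<'E'
from h import *
print(np.round(camera_params("wrist")["tool_from_camera"],3))
for s in(1,-1):
    for p in (POST+.054*Z, AX-.125*ys+.054*Z, AX+.26*Z): print(s,inverse_kinematics(p,R(s*ys)))
for s in(1,-1): print('x',s,inverse_kinematics(AX+.26*Z,R(s*xs)))
E
```

```text
[[-0.    -0.287  0.958 -0.155]
 [-0.    -0.958 -0.287  0.072]
 [ 1.    -0.     0.     0.   ]
 [ 0.     0.     0.     1.   ]]
1 [ 0.81310792  0.52999209 -0.61261709  1.98656006  0.43701625  0.75708775
  1.36948602]
1 [ 0.59324326  0.51363417 -0.65402465  2.03107011  0.45753152  0.74328846
  1.08559062]
1 [ 0.55360273  0.30162587 -0.86978189  1.79251554  0.24992915  1.16266048
  1.03451529]
-1 [ 0.40087777  0.45380043 -0.07852849  2.01043024  0.05476664  0.67931025
 -1.42513437]
-1 [ 0.21936941  0.43374836 -0.17420278  2.05210401  0.11833538  0.66493229
 -1.74505208]
-1 [ 0.25645614  0.22978624 -0.48936129  1.80692272  0.11844911  1.13376952
 -1.98504126]
x 1 [ 0.40202474  0.25738826 -0.66986126  1.79957078  0.17448081  1.14432323
 -0.46636925]
x -1 [ 0.74574171  0.41007881 -1.16787594  1.7847167   0.40185169  1.21594215
  2.46302782]
```

Run:
```python
from h import *
command_gripper(.085,40)
movep(POST+.16*Z,R(-ys)); print(st())
im,d=camera("wrist"); cv2.imwrite("pics/w1.png",im[...,::-1])
```

```text
(1.91, array([ 0.4895, -0.2184,  0.1602]), array([-0.6,  0. , -0. ]), 0.085)
```

View pics/w1.png

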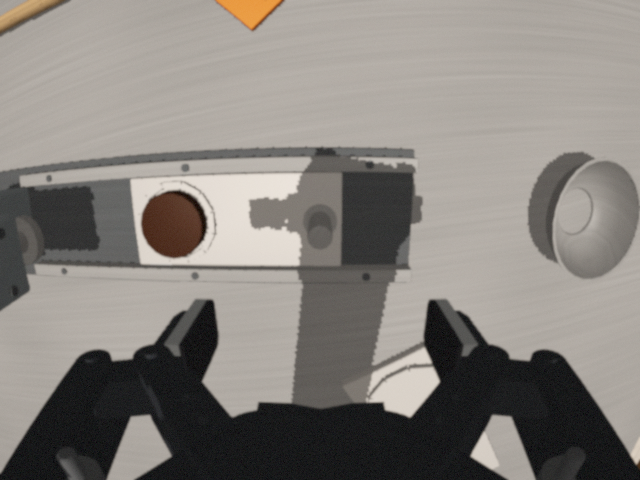

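The post at (319,230) is centred between the fingers and the channel lines up with the jaws. I'll descend, grip and slide.

Run:
```python
from h import *
move_l(POST+.054*Z,R(-ys),feed=.1); print(st())
command_gripper(0.0,30); print("grip",st())
p0=sense()["position"]
for k in range(1):
    hit=move_l(p0+.110*ys,feed=.07,until_force=15); print(hit,st())
    if not hit:
        hit=move_l(p0+.150*ys,feed=.03,until_force=12); print(hit,st())
p=sense()["position"]; print("travel",(p-p0)@ys,"lat",(p-p0)@xs,"post y rel axis",(p-AX)@ys)
im,d,W=world("top"); cv2.imwrite("pics/top1.png",cv2.resize(im[200:310,220:430,::-1],None,fx=3.8,fy=3.8))
im,d=camera("wrist"); cv2.imwrite("pics/w2.png",im[...,::-1])
```

```text
(3.17, array([ 0.49  , -0.2174,  0.0546]), array([ 0.1,  0.2, -0.2]), 0.0853)
grip (3.93, array([ 0.4895, -0.2172,  0.054 ]), array([-0. ,  0.3,  0.4]), -0.0002)
False (5.66, array([ 0.505 , -0.1088,  0.054 ]), array([-0.6, -0.1,  0. ]), -0.0001)
False (7.14, array([ 0.5107, -0.069 ,  0.054 ]), array([ 0.3,  1. , -0.3]), -0.0003)
travel 0.14970336954494307 lat -5.18878025515407e-06 post y rel axis -0.11098493988257392
```

View pics/w2.png

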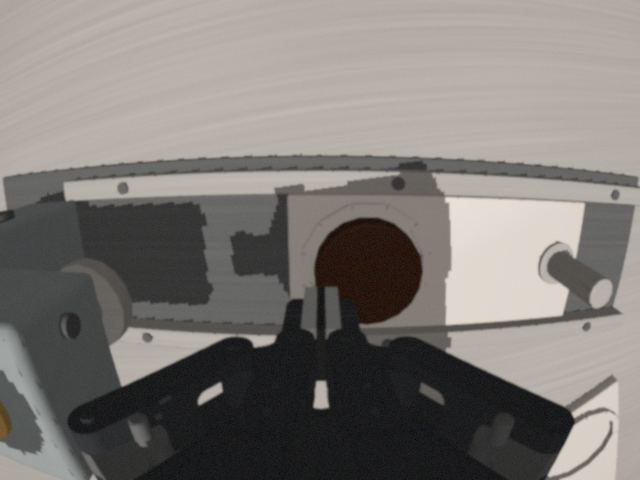

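The picture shows the fingers shut empty, and the carrier hasn't moved (post top at about (600,290), biscuit at (368,270)). The grip missed even though the wrist camera showed the post aligned. I'll use the depth image to locate the fingertips relative to the post.

```bash
cat >> h.py <<'E'
def wrist():
    s=sense(); p=camera_params("wrist"); im,d=camera("wrist"); K=np.array(p["K"]); T=np.array(p["tool_from_camera"])
    v,u=np.mgrid[:480,:640]; a=(u-K[0,2])/K[0,0]; b=(v-K[1,2])/K[1,1]; th=np.hypot(a,b)+1e-9
    k=np.tan(th)/th; C=np.stack([a*k,b*k,np.ones_like(a)],-1)*d[...,None]
    Tl=C@T[:3,:3].T+T[:3,3]; return im,d,Tl,Tl@s["tcp_rot"].T+s["position"]
E
python3 - <<'E'
from h import *
im,d,T,W=wrist(); print(camera_params("wrist")["K"])
for n,(u,v) in dict(tipL=(310,295),tipR=(333,295),tip2=(335,320),bis=(368,270),post=(600,290),carr=(500,240),nearrail=(500,325),farrail=(398,183),blk=(320,400),head=(70,325)).items():
    print(n,np.round(d[v,u],3),"tool",np.round(T[v,u],4),"world",np.round(W[v,u],4))
print(sense()["tcp_rot"].round(3), st())
im,d,W=world("top"); m=(W[...,2]>.03)&(np.hypot(W[...,0]-.51,W[...,1]+.07)<.08)&(W[...,2]<.25); print(W[m][:,2].min(),m.sum())
cv2.imwrite("pics/top2.png",cv2.resize(im[190:330,220:430,::-1],None,fx=3.8,fy=3.8))
im,_=camera("scene"); cv2.imwrite("pics/sc2.png",cv2.resize(im[180:330,150:400,::-1],None,fx=3.2,fy=3.2))
E
```

```text
[[371.64829954   0.         320.61635919]
 [  0.         371.64829954 238.48131204]
 [  0.           0.           1.        ]]
tipL 0.143 tool [-0.0248  0.0105 -0.0032] world [ 0.5216 -0.0672  0.0788]
tipR 0.142 tool [-0.0252  0.0107  0.0057] world [ 0.5206 -0.0761  0.0793]
tip2 0.124 tool [-0.0444  0.0104  0.0057] world [ 0.5202 -0.0761  0.0984]
bis 0.19 tool [0.0219 0.0024 0.0253] world [ 0.5095 -0.0944  0.0321]
post 0.157 tool [-0.0133  0.0014  0.1486] world [ 0.4911 -0.2162  0.0673]
carr 0.2 tool [0.0359 0.0142 0.1057] world [ 0.5098 -0.1757  0.0181]
nearrail 0.217 tool [ 0.036  -0.0432  0.1168] world [ 0.4514 -0.1784  0.018 ]
farrail 0.185 tool [0.03   0.0465 0.0403] world [ 0.551  -0.1155  0.024 ]
blk 0.253 tool [ 0.0531 -0.1124  0.0004] world [ 0.3994 -0.0534  0.001 ]
head 0.091 tool [-0.0753  0.0217 -0.0738] world [0.5426 0.0011 0.1293]
[[-0.     0.99  -0.142]
 [-0.    -0.142 -0.99 ]
 [-1.    -0.     0.   ]] (7.29, array([ 0.5107, -0.0689,  0.054 ]), array([ 0.5, -0.1,  0. ]), -0.0)
0.11913155948922349 76
```

View pics/sc2.png

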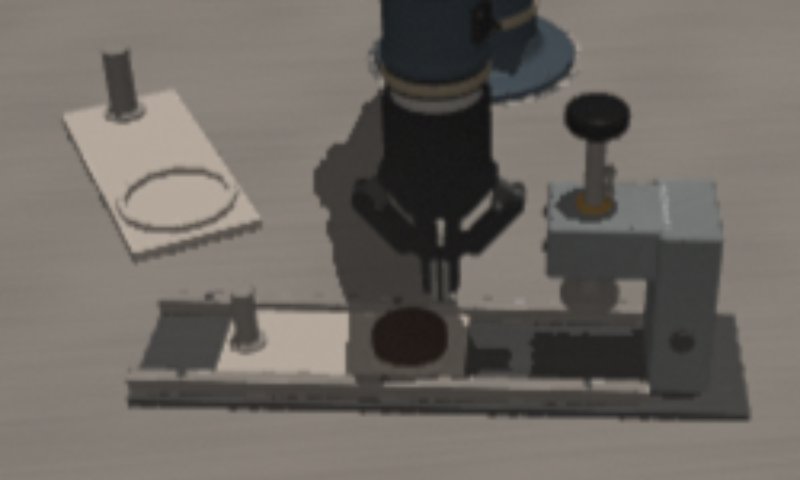

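The depth shows the closed fingertips at about 25 mm *behind* the stated TCP, not 25 mm ahead of it. They passed above everything, and nothing was touched. I'll measure the tip exactly, then go back to the post using the measured length.

Run:
```python
from h import *
im,d,T,W=wrist()
m=(abs(T[...,1])<.02)&(abs(T[...,2])<.03)&(d>0)&(T[...,0]<.01); P=T[m]
print(np.sort(P[:,0])[-15:].round(4)); t=P[P[:,0]>P[:,0].max()-.006]; print(t.min(0),t.max(0))
p=sense()["position"]; move_l(p+[0,0,.08],feed=.15)
movep(POST+.16*Z,R(-ys)); command_gripper(.085,40)
im,d,T,W=wrist(); m=(abs(T[...,1])<.03)&(abs(T[...,2])<.07)&(abs(T[...,2])>.025)&(T[...,0]<.01)&(d>0); P=T[m]; print("open",np.sort(P[:,0])[-8:].round(4),st())
m=(W[...,2]>.058)&(W[...,2]<.072)&(np.hypot(W[...,0]-POST[0],W[...,1]-POST[1])<.03); print("post",W[m].mean(0),m.sum())
```

```text
[-0.0164 -0.0164 -0.0164 -0.0163 -0.0163 -0.0163 -0.0163 -0.0162 -0.0162
 -0.0162 -0.0162 -0.0161 -0.016  -0.0158 -0.0158]
[-0.02174903  0.00565199 -0.01137724] [-0.0157552   0.01122086  0.01312401]
open [-0.0257 -0.0257 -0.0256 -0.0255 -0.0255 -0.0254 -0.0254 -0.0253] (9.62, array([ 0.4895, -0.2172,  0.16  ]), array([0.1, 0. , 0.6]), 0.0849)
post [ 0.48922684 -0.21844648  0.06613045] 528
```

Run:
```python
from h import *
P=np.array([.4895,-.2178,0])
print(move_l(P+.06*Z,R(-ys),feed=.15)); print(move_l(P+.016*Z,R(-ys),feed=.06,until_force=6),st())
command_gripper(0.0,30); print("grip",st())
p0=sense()["position"]
if sense()["finger_gap"]>.01:
    hit=move_l(p0+.120*ys,feed=.07,until_force=15); print(hit,st())
    if not hit: hit=move_l(p0+.150*ys,feed=.03,until_force=12); print(hit,st())
    p=sense()["position"]; print("travel",(p-p0)@ys,"post y rel axis",(p-AX)@ys)
im,d,T,W=wrist(); cv2.imwrite("pics/w3.png",im[...,::-1])
```

```text
False
False (11.32, array([ 0.4897, -0.2179,  0.0161]), array([-0.3, -0.4, -0.5]), 0.085)
grip (11.94, array([ 0.4896, -0.2177,  0.0162]), array([-0.9,  0.2,  2.2]), 0.0172)
False (13.81, array([ 0.5065, -0.0989,  0.0162]), array([-0.7, -3.8,  4.1]), 0.0174)
True (14.5, array([ 0.509 , -0.0814,  0.0162]), array([-0.8,  0.2,  3.2]), 0.0171)
travel 0.13768644969671562 post y rel axis -0.12351869188132801
```

View pics/w3.png

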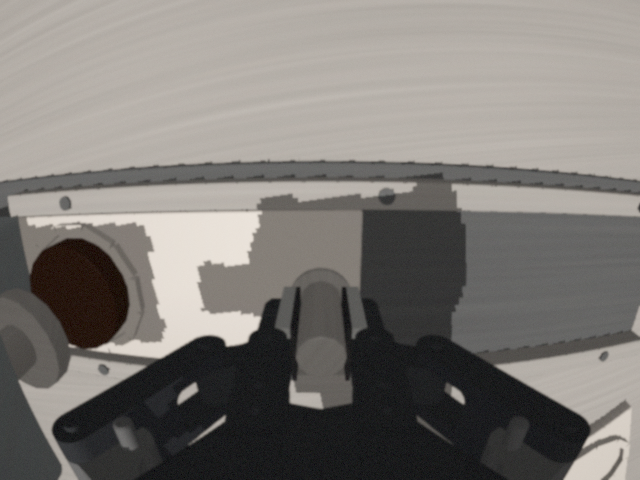

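Now the post is gripped (321,310) and the slide ended with a contact stop. One more push will confirm it's home. Then I'll release, retreat and check.

Run:
```python
from h import *
p=sense()["position"]; 
print(move_l(p+.006*ys,feed=.02,until_force=18),st(), (sense()["position"]-p)@ys)
sleep(.2); print(st())
command_gripper(.05); print(st())
p=sense()["position"]; move_l(p+.09*Z,feed=.15); 
im,d,T,W=wrist(); cv2.imwrite("pics/w4.png",im[...,::-1])
m=(W[...,2]>.060)&(W[...,2]<.070)&(np.hypot(*(W[...,:2]-p[:2]).transpose(2,0,1))<.02); c=(W[m].min(0)+W[m].max(0))/2; print("post",W[m].mean(0),c,"rel axis",(c-AX)@ys,(c-AX)@xs)
```

```text
False (15.09, array([ 0.509 , -0.0815,  0.0163]), array([ -2.1, -13.7,   3.7]), 0.017) -6.305307412990677e-05
(15.29, array([ 0.509 , -0.0815,  0.0163]), array([ -2.5, -14.1,   4.6]), 0.0169)
(15.71, array([ 0.5097, -0.0746,  0.016 ]), array([-0.6, -0.2, -0.2]), 0.05)
post [ 0.50878336 -0.08204447  0.06623594] [ 0.50785965 -0.08205966  0.06443103] rel axis -0.12431292839215728 -0.0007563209901158099
```

View pics/w4.png

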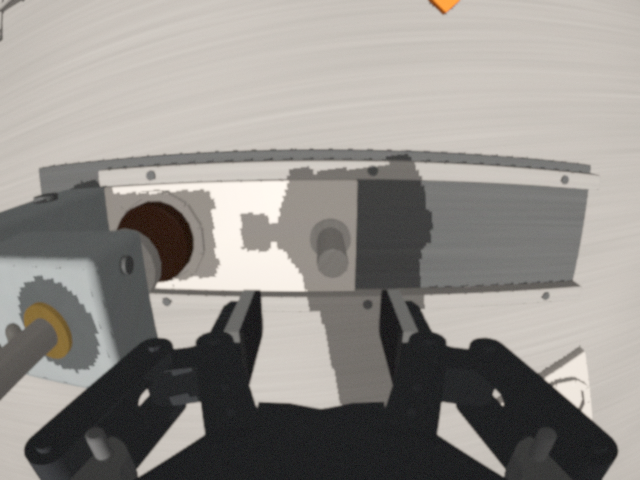

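The carrier is home: it took 14 N with no further motion, and the post sits 124.3 mm behind the axis. The biscuit is in its seat at (155,242). Next is the knob, starting with a slow touch to calibrate its height.

Run:
```python
from h import *
p=sense()["position"]; move_l([p[0],p[1],.30],feed=.25); command_gripper(0.0,40)
K=np.array([.5262,.0409,0]); movep(K+.30*Z,R(-ys)); print(st())
move_l(K+.232*Z,feed=.12); print(st())
print(move_l(K+.205*Z,feed=.02,until_force=3),st()); sleep(.1); print(st())
im,_=camera("scene"); cv2.imwrite("pics/sc5.png",cv2.resize(im[150:320,240:420,::-1],None,fx=3.2,fy=3.2))
```

```text
(18.51, array([0.5262, 0.0415, 0.3   ]), array([ 0.3,  0.5, -0.1]), -0.0001)
(19.23, array([0.5267, 0.0404, 0.2326]), array([-0.1, -0.6, -0.1]), 0.0001)
True (20.02, array([0.5261, 0.0409, 0.2174]), array([-0.1,  0.7,  4.6]), -0.0003)
(20.12, array([0.5262, 0.0409, 0.2177]), array([-0.4, -0.3,  5.5]), -0.0005)
```

View pics/sc5.png

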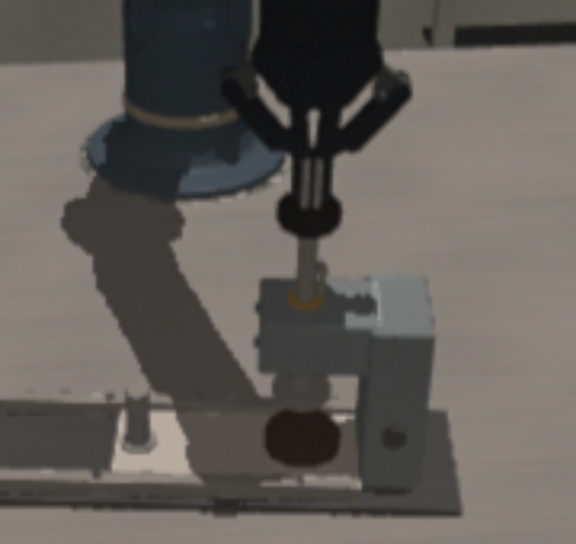

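The fingertips are on the centre of the knob, and the rest-height contact is at TCP z ≈ 0.2176. I'll press in steps, logging travel and force.

```bash
cat > press.py <<'E'
from h import *
import sys
K=np.array([.5262,.0409,0]); Z0=.2176
def press(cmd0,stop,step,maxF=30):
    c=cmd0
    while 1:
        c+=step; move_l(K+(Z0-c)*Z,feed=.04); s=sense(); t=Z0-s["position"][2]; f=s["wrist_force"][2]
        print(f"{c*1e3:.1f}:{t*1e3:.1f}/{f:.1f}",end="  ")
        if t>=stop or f>maxF: break
    print(s["time_s"],np.round(s["position"],4),np.round(s["wrist_force"],1)); return c
E
python3 - <<'E'
from press import *
c=press(.001,.033,.002); print(c)
E
```

```text
3.0:2.1/7.0  5.0:4.2/6.8  7.0:6.3/4.5  9.0:8.9/2.6  11.0:11.3/0.9  13.0:12.5/7.2  15.0:14.4/6.1  17.0:16.1/8.1  19.0:18.1/6.8  21.0:20.3/6.9  23.0:22.7/5.2  25.0:25.2/2.7  27.0:26.5/7.7  29.0:28.4/8.3  31.0:30.1/9.8  33.0:32.3/7.6  35.0:34.0/9.4  24.425 [0.5262 0.0409 0.1836] [-3.6 -0.   9.4]
0.03500000000000002
```

Run:
```python
from press import *
c=press(.035,.0413,.001); print(c)
sleep(.3); print(st(),(Z0-sense()["position"][2])*1e3)
```

```text
36.0:34.9/10.2  37.0:35.9/10.1  38.0:36.9/10.1  39.0:37.8/10.3  40.0:38.7/11.2  41.0:39.6/11.9  42.0:40.1/15.0  43.0:40.9/16.8  44.0:41.8/18.3  26.675 [0.5263 0.0409 0.1758] [-5.5 -0.7 18.3]
0.04400000000000001
(26.98, array([0.5263, 0.0409, 0.1759]), array([-7.1, -0.8, 17.1]), 0.0001) 41.72580317361896
```

Travel is 41.7 mm at 17 N, which matches the third click with the foot on the biscuit. I'll take one check picture while holding.

Run:
```python
from press import *
im,d,W=world("scene"); cv2.imwrite("pics/sc6.png",cv2.resize(im[150:320,180:420,::-1],None,fx=3.2,fy=3.2))
m=(np.hypot(W[...,0]-K[0],W[...,1]-K[1])<.025)&(W[...,2]>.155)&(W[...,2]<.2)&(im.max(-1)<60); z=W[m][:,2]; print("knob z range",np.percentile(z,[2,98]),m.sum())
p=AX-.125*ys; m=(np.hypot(W[...,0]-p[0],W[...,1]-p[1])<.02)&(W[...,2]>.06)&(W[...,2]<.072); print("post",((W[m]-AX)@ys).mean(),m.sum()); print(st(),(Z0-sense()["position"][2])*1e3)
```

```text
knob z range [0.1721317  0.19780724] 217
post -0.1233982643356725 38
(27.02, array([0.5263, 0.0409, 0.1759]), array([-6.5, -1.6, 17.8]), 0.0004) 41.73000055299042
```

View pics/sc6.png

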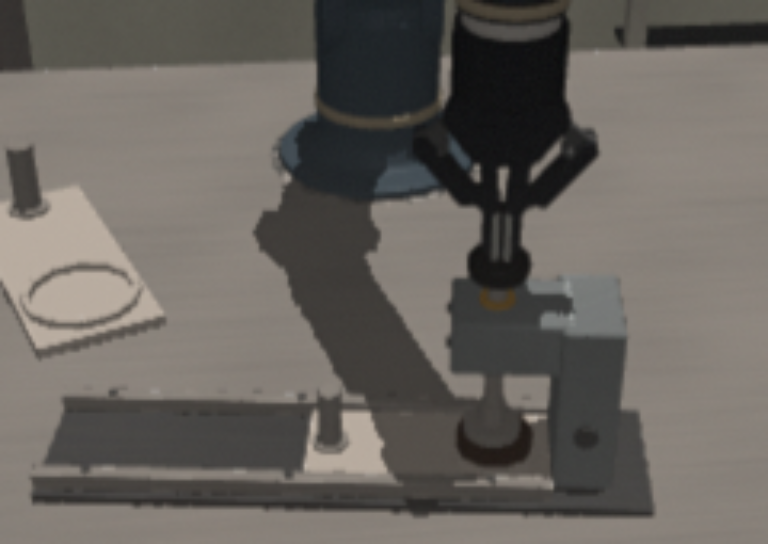

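The foot is bearing on the biscuit at (495,435), the knob is down just above the head, and the carrier is home and hasn't shifted. Handing in while still pushing.

```bash
python3 -c "
from h import *
print(st()); finish_job()"
```

```text
(27.02, array([0.5263, 0.0409, 0.1759]), array([-6.5, -1.6, 17.8]), 0.0004)
the job is handed in; nothing more can be done
```

The carrier is home against the column, and I handed the job in at 27 s with the arm still pushing the knob down at the third click.

- **Carrier:** I gripped it by its post and slid it about 138 mm to a contact stop. It then took about 14 N without moving. The last check put the post 123.4 mm behind the stamp axis (125 mm nominal, within the 3 mm allowed).
- **Knob:** Travel was 41.7 mm at about 17–18 N, and it was steady. The force pattern showed two clicks passed, and I did not go on to the next rib. The last picture shows the foot resting on the biscuit in its seat.
- **Failed first grasp:** The fingers closed on nothing because the fingertips are 12–16 mm behind the stated TCP, not 25 mm ahead of it. They passed above the carrier and touched nothing. I measured the real tip from wrist-camera depth, regrasped, and calibrated the knob height by touch. The camera and the touch differed by about 4 mm, and I used the touch.
- **Weaker checks:** A side force of about 7 N built up on the knob. The camera estimate of the final knob height was too coarse to confirm the click (172–198 mm band), so the third click rests on arm travel and force.

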